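# Hang the two large pails on the kitchen balance rack

### The job

Hang the two large matching steel pails on the pegs of the balance rack by their bails: first one on the left peg (as seen from the robot), then the other on the right peg, so that the bar ends level. The small pail stays standing on the counter.

Things in the scene. Friction and masses are not known exactly. Their poses are not given: they have to be found in the camera images.
- pail_a: Large open steel pail, 70 mm wide, 55 high, 0.2 kg. Origin: centre of underside, z up. Rigid 6 mm wire bail in its y-z plane (opening looks along x): sides at y=+-32 mm up to z=100, then rising to a central peak, underside at z=115. On the peak an upright wooden knob, 22 mm in x, 26 in y, z=120 to 164: pinch it from above at z=145, best across y, clear of wire and peg.
- pail_b: The other large pail, identical to pail_a and interchangeable with it. To hang one: bail square to the peg, pail in front of the peg's tip, peak about 20 mm above the peg's top; move along the peg frame's +x until the peak is over its origin, lower until the peg carries it, let go, rise.
- pail_small: The small steel pail of the same make, 48 mm across and 38 mm high, its knob's top 126 mm above the counter, 0.07 kg; too light to balance a large one. Origin at the centre of its underside. Stays on the counter.
- peg_left (a point): On the left (+y) peg of the rack, middle of its top, where a bail peak rests; 218 mm above counter when level. A bar 310 mm long, 16 thick, along this frame's y pivots on a post at its middle. Pegs, 8 mm thick, stand 140 mm either side of the pivot, reach along its -x towards the robot and end 58 mm from the bar's axis, turned up 8 mm. Origin 31 mm from that axis; 20 mm either way along the peg is fine.
- peg_right (a point): Same point on the right (-y) peg. The frames turn with the rack; their z tilts with the bar. The empty bar levels itself weakly (0.5 Nm/rad). One large pail tips it to its stop at 0.2 rad: that peg 28 mm lower, the other 28 mm higher. It goes down with the pail as you lower it. A second large pail on the other peg brings it level again.

How it is judged:
On the way:
1. one large pail hangs on the left peg and tips the bar while the other still stands on the counter ((((horizontal distance between pail_a and peg_left below 0.03 m and height (world z) of pail_a above 0.05 m) and height (world z) of pail_b below 0.03 m and angle between peg_left's own z axis and vertical above 0.12 rad) or ((horizontal distance between pail_b and peg_left below 0.03 m and height (world z) of pail_b above 0.05 m) and height (world z) of pail_a below 0.03 m and angle between peg_left's own z axis and vertical above 0.12 rad))), for 0.2 s.
At the end, for the whole second after the job is handed in: One large pail hangs on each peg (centre within 30 mm of the peg's middle from above, underside over 50 mm above the counter), both at rest (under 60 mm/s), bar level within 0.1 rad, small pail on the counter (raised under 30 mm, within 0.2 rad of upright) ((((horizontal distance between pail_a and peg_left below 0.03 m and height (world z) of pail_a above 0.05 m) and (horizontal distance between pail_b and peg_right below 0.03 m and height (world z) of pail_b above 0.05 m)) or ((horizontal distance between pail_b and peg_left below 0.03 m and height (world z) of pail_b above 0.05 m) and (horizontal distance between pail_a and peg_right below 0.03 m and height (world z) of pail_a above 0.05 m))) and angle between peg_left's own z axis and vertical below 0.1 rad and linear speed of each of pail_a, pail_b below 0.06 m/s and height (world z) of pail_small below 0.03 m and angle between pail_small's own z axis and vertical below 0.2 rad); the robot touches nothing.
It also fails if it takes over 64 s, if anything falls off the work surface, if the arm or the gripper's body presses on something with over 40 N, if the wrist force passes 120 N, or if a joint passes its speed limit or range.

### The arm

A 7-joint arm with a two-finger parallel gripper is mounted at the origin on the work surface. World frame = base frame: x ahead of the robot, y to its left, z up, the work surface at z = 0. Lengths are in m, angles in rad, forces in N, time in s.
With the tool pointing down it reaches from about 0.4 to 0.9 m from the base axis. Payload 5.5 kg.
Tool frame: the origin (TCP) lies midway between the tips of the shut fingers; the grasp point (between the pads) lies bot.pinch_z behind it (bot.pinch_z is the distance from the TCP to the grasp point, in m); z points along the fingers, y is the line along which they close (so a half turn about z gives the same grasp; the last joint's range is limited). The gripper opens to 92 mm and grips with 3 to 60 N. Pads are 19 mm wide; open, the fingers measure 130 mm over their backs; the gripper's body (75 mm by 190 mm) begins 47 mm behind the grasp point.
Start: joints at [-1.075, 0.501, -0.427, 1.55, 0.221, 1.138, -0.21], TCP at [0.15, 0.632, 0.189] pointing down, gripper open.
Joint ranges: [-2.88, 2.88], [-0.31, 2.03], [-1.54, 1.56], [0.2, 2.42], [-1.41, 4.55], [0.19, 2.02], [-2.57, 2.57]. Speed limits (rad/s): [2.57, 2.57, 3.14, 3.14, 3.14, 3.14, 3.14].

### API

Orientations are given as a unit quaternion [x, y, z, w].
In Python, from workcell import readout, cams, bot gives the robot as it stands.
- The arm moves only by the tool arm_command, never from a script. Its argument "steps" is a list of rows, each an object of numbers: "dx", "dy", "dz": the shift along the world's x, y, z in cm; "ax", "ay", "az": the turn, a rotation vector about the world's x, y, z in rad. A call has 1 to 8 rows; each row shifts and turns the commanded pose from where the row before left it; what a row does not reach is not made up. A row lasts 1/10 s, in which the tool goes at most 50 mm and 8.59 degrees, less where a joint would pass 70% of its speed; a pose out of reach is approached as far as the arm can. A call with a gripper value outside its range is refused whole. "grip" is the opening in per cent of the stroke, from 0 (shut) to 100 (fully open), set as the call begins (left out, the last holds). The fingers move at their own pace and stop on an object; the grip force is fixed at half the most. Time passes only in rows, so rows that do not move let the fingers close. It gives the time, the measured TCP pose, the force, the opening and the grip force at its end, in the units of the state.
- readout.observe(): the state, without advancing time (a new reading comes with each control period).
- cams.capture(name): name is "scene" or "top" or "wrist"; returns a dict with "img" (480x640x3 uint8, blue, green, red), "depth" (480x640 float32, m along the optical axis (not along the pixel's ray), 0 where there is no reading), "fov_y" (degrees; the focal length in pixels is half the picture's height over the tangent of half this angle, whatever the lens; pixels are square), "cx", "cy" (the principal point, pixels), "T" (4x4, takes a point from camera to world coordinates). Camera axes: x right, y up, looking along -z (the intrinsics and any distortion apply to the point x, -y, -z); pixel columns grow to the right and rows downward; lengths in m; the calibration is good to about 2 mm. A picture is of the moment at which its call begins.
- bot.sign_off(): hands the job in; it is judged then, once.
The state is a dict: "time_s": time; "qpos": joint angles; "joint_velocities": joint speeds; "tau": joint torques, N m; "position": TCP position; "eef_rot": TCP orientation; "wrist_force": force on the tool from outside, world axes, zero at the start; "moment": the same for the moment, N m; "opening": opening from 0.0 (shut) to 1.0 (fully open); "grip_force": force on a finger pad.
Only numpy, scipy, OpenCV 4.12 (cv2) and the standard library are available. Lean on these libraries where they do the work, as an engineer would, in place of code of your own. Each camera call takes 0.05 s, during which the arm holds its last target. There are 200 camera calls.

## Working session

There is one attempt and no reset: what is moved stays moved. The work goes in short steps, Python scripts to look and compute and a tool call to move; the robot and the scene stay as the last step left them, time stands still between calls to the robot, and variables do not carry over. Pictures are saved under pics/ and viewed, at most 10 in all, crops included, and the job is handed in when it is done.

Besides the shell and the picture viewer there is one more tool, called as name([rows], argument=value, ...), one row to a line, values as JSON. arm_command: Moves the arm, as the interface text tells. Its arguments: {"type":"object","properties":{"steps":{"type":"array","items":{"type":"object","properties":{"dx":{"type":"number"},"dy":{"type":"number"},"dz":{"type":"number"},"ax":{"type":"number"},"ay":{"type":"number"},"az":{"type":"number"}}}},"grip":{"type":"number"}},"required":["steps"]}

```bash
mkdir -p pics; ls
cat > h.py <<'E'
import numpy as np, cv2
from workcell import readout, cams, bot
def cap(n,save=None):
    c=cams.capture(n)
    if save: cv2.imwrite('pics/'+save,c['img'])
    return c
def pts(c):
    h,w=c['depth'].shape; f=h/2/np.tan(np.radians(c['fov_y'])/2)
    v,u=np.mgrid[:h,:w]; d=c['depth']
    P=np.stack([(u-c['cx'])/f*d,-(v-c['cy'])/f*d,-d,np.ones_like(d)],-1)
    W=P@c['T'].T
    W[d==0]=np.nan
    return W[...,:3]
E
python3 - <<'E'
from h import *
for n in ['scene','top']:
    c=cap(n,n+'0.png'); np.savez(n+'0.npz',**c)
    print(n,[(k,v) for k,v in c.items() if k not in('img','depth')], (c['depth']>0).mean())
print(readout.observe(),bot.pinch_z,[a for a in dir(bot) if a[0]!='_'])
E
```

```text
pics
scene [('fov_y', 53.33036674398831), ('cx', 319.69923886745306), ('cy', 240.37415590323025), ('T', array([[-0.68012055, -0.50485877,  0.53155777,  0.97786785],
       [ 0.73307255, -0.47466386,  0.4871333 ,  0.38062711],
       [ 0.00637775,  0.72097978,  0.69292675,  0.70554601],
       [ 0.        ,  0.        ,  0.        ,  1.        ]]))] 0.9959505208333334
top [('fov_y', 46.828646132796734), ('cx', 326.93302632676995), ('cy', 228.1927877087721), ('T', array([[-2.03985874e-02,  9.87135779e-01, -1.58577586e-01,
         3.83265589e-01],
       [-9.99785955e-01, -2.06884641e-02, -1.77212168e-04,
        -9.56812431e-03],
       [-3.45565916e-03,  1.58540028e-01,  9.87346503e-01,
         1.15117818e+00],
       [ 0.00000000e+00,  0.00000000e+00,  0.00000000e+00,
         1.00000000e+00]]))] 0.9960970052083333
{'time_s': 0.1, 'qpos': array([-1.07480431,  0.5017704 , -0.42682339,  1.55134946,  0.22080992,
        1.13829094, -0.21031497]), 'joint_velocities': array([-6.85892835e-04, -1.23674357e-03, -3.16241701e-05, -2.26873513e-03,
        1.11048664e-04,  7.30325587e-04, -1.96403194e-03]), 'tau': array([-1.08962489e-02, -5.67871320e+01, -5.83819672e+00, -2.79913151e+01,
       -6.90075802e-02,  2.41379760e-02,  2.42464864e-05]), 'position': array([0.14981774, 0.63177926, 0.18777164]), 'eef_rot': array([ 1.16107367e-01,  9.93236278e-01, -8.70123270e-04, -1.34635437e-04]), 'wrist_force': array([-0.74555068, -0.77367319,  0.33152759]), 'moment': array([ 0.01128587, -0.00610002,  0.01705195]), 'grip_force': 0.0, 'opening': 0.9990539453141458} 0.0188 ['IKError', 'pinch_z', 'sign_off']
```

View pics/scene0.png

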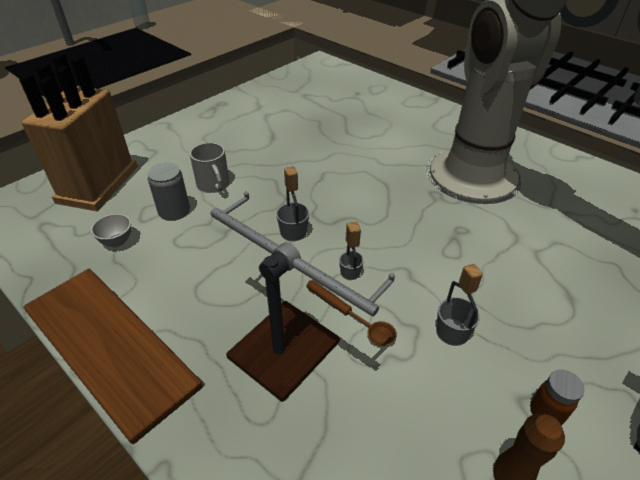

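View pics/top0.png

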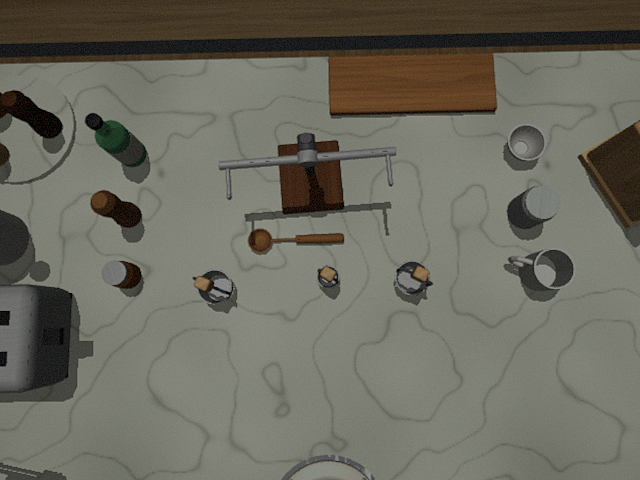

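Scene: bar across (212,212)–(376,310), with large pails at (292,220) and (457,320) and the small pail at (351,262). In the top view the large pails are at (215,288) and (412,278), the small one at (328,278), and the pegs at (228,185) and (390,170).

Run:
```python
from h import *
for n,regs in [('top',dict(L=(190,238,265,310),S=(312,345,258,295),R=(392,435,255,300))),('scene',dict(L=(430,490,255,350),S=(335,368,215,282),R=(272,312,160,245)))]:
    c=dict(np.load(n+'0.npz')); W=pts(c); hsv=cv2.cvtColor(c['img'],cv2.COLOR_BGR2HSV)
    for k,(a,b,d,e) in regs.items():
        w=W[d:e,a:b].reshape(-1,3); h=hsv[d:e,a:b].reshape(-1,3)
        wood=(h[:,0]<25)&(h[:,1]>90)&(w[:,2]>.06)
        kk=w[wood]; top=kk[kk[:,2]>np.nanmax(kk[:,2])-.006]
        m=~wood&(w[:,2]>.06)
        r=w[(w[:,2]>.02)&(w[:,2]<.065)]
        print(n,k,'knobtop',len(top),top.mean(0).round(4), 'rect',cv2.minAreaRect((top[:,:2]*1000).astype(np.float32)),
          'circ',cv2.minEnclosingCircle((r[:,:2]*1000).astype(np.float32)))
        q=w[m]; 
        if len(q)>4:
            vx=cv2.fitLine((q[:,:2]*1000).astype(np.float32),cv2.DIST_HUBER,0,.01,.01).ravel(); print('  bail pts',len(q),'dir deg',np.degrees(np.arctan2(vx[1],vx[0])).round(1),'thru',vx[2:].round(1))
    # rack
    m=(W[...,2]>.19)&(W[...,2]<.26)&(W[...,0]>.42)&(W[...,0]<.8)&(abs(W[...,1])<.3)&(hsv[...,1]<80)
    q=W[m]; vx=cv2.fitLine((q[:,:2]*1000).astype(np.float32),cv2.DIST_HUBER,0,.01,.01).ravel()
    print(n,'bar n',len(q),'dir',np.degrees(np.arctan2(vx[1],vx[0])),'thru',vx[2:])
    d=vx[:2]*np.sign(vx[1]); nrm=np.array([d[1],-d[0]])  # +x normal
    o=vx[2:]/1000; t=(q[:,:2]-o)@d; s=(q[:,:2]-o)@nrm
    bar=abs(s)<.012; print(' bar ends',t[bar].min(),t[bar].max(),'d',d,'zmax',np.percentile(q[bar,2],[50,95]))
    for sg in (1,-1):
        p=(s<-.015)&(sg*(t-(t[bar].min()+t[bar].max())/2)>.08)
        pp=(s<-.02)&(s>-.048)&p
        print(' peg',sg,p.sum(),'smin',s[p].min() if p.any() else None,'t',np.median(t[p]),'mid pts',q[pp].mean(0),'ztop',np.percentile(q[pp,2],90) if pp.any() else None)
```

```text
top L knobtop 133 [0.4479 0.2158 0.1648] rect ((448.0830993652344, 215.69703674316406), (24.942319869995117, 20.21739387512207), 66.12298583984375) circ ((447.9090270996094, 216.65972900390625), 35.30958938598633)
  bail pts 91 dir deg 65.9 thru [441.  203.7]
top S knobtop 113 [ 0.463  -0.0085  0.1271] rect ((463.1700134277344, -8.103141784667969), (25.194103240966797, 20.455711364746094), 55.1607551574707) circ ((463.0720520019531, -8.129377365112305), 23.5075740814209)
  bail pts 51 dir deg 56.3 thru [460.9  -8.7]
top R knobtop 115 [ 0.4568 -0.1749  0.1652] rect ((456.97686767578125, -174.52842712402344), (23.143266677856445, 20.98624038696289), 63.06398391723633) circ ((457.3480224609375, -174.5293426513672), 34.886104583740234)
  bail pts 112 dir deg 62.2 thru [ 457.2 -170.7]
top bar n 2284 dir -86.34119 thru [655.5865    23.415934]
 bar ends -0.1547329281774506 0.1545443061424028 d [-0.06381483  0.99796176] zmax [0.22151    0.23212077]
 peg 1 120 smin -0.05994901378783879 t 0.13901924501968355 mid pts [0.61200406 0.16022481 0.21792292] ztop 0.22007318521269645
 peg -1 116 smin -
[... 631 characters left out ...]
 13.3]
scene R knobtop 85 [ 0.4596 -0.1727  0.1636] rect ((458.7613830566406, -174.2984161376953), (26.793529510498047, 19.10089683532715), 62.47669982910156) circ ((457.67999267578125, -174.4028778076172), 36.07146453857422)
  bail pts 197 dir deg 43.3 thru [ 499.9 -127. ]
scene bar n 3296 dir -86.10775 thru [662.1742    39.258446]
 bar ends -0.17146374915237686 0.13930674842725543 d [-0.06788021  0.9976935 ] zmax [0.22059094 0.23080672]
 peg 1 204 smin -0.06502889213178685 t 0.12544958377127796 mid pts [0.62018906 0.16166779 0.21725395] ztop 0.21893704821007842
 peg -1 158 smin -0.0667433482994574 t -0.15368607098810544 mid pts [ 0.63908104 -0.1168717   0.21639725] ztop 0.21829255346380277
```

arm_command([
  {"dz":4},
  {"dz":4},
  {"dz":4},
  {"dz":4},
  {"dx":2.5,"dy":-3.4},
  {"dx":2.5,"dy":-3.4},
  {"dx":2.5,"dy":-3.4,"az":-0.05},
  {"dx":2.5,"dy":-3.4,"az":-0.05},
], grip=100)

```text
invalid input
```

arm_command([
  {"dx":2.5,"dy":-3.4,"az":-0.05},
  {"dx":2.5,"dy":-3.4,"az":-0.045},
  {"dx":2.5,"dy":-3.4},
  {"dx":2.5,"dy":-3.4},
  {"dx":2.5,"dy":-3.4},
  {"dx":2.5,"dy":-3.4},
  {"dx":2.5,"dy":-3.4},
  {},
])

```text
invalid input
```

arm_command([
  {"dx":0,"dy":0,"dz":4,"ax":0,"ay":0,"az":0},
  {"dx":0,"dy":0,"dz":4,"ax":0,"ay":0,"az":0},
  {"dx":0,"dy":0,"dz":4,"ax":0,"ay":0,"az":0},
  {"dx":0,"dy":0,"dz":4,"ax":0,"ay":0,"az":0},
  {"dx":2.5,"dy":-3.4,"dz":0,"ax":0,"ay":0,"az":0},
  {"dx":2.5,"dy":-3.4,"dz":0,"ax":0,"ay":0,"az":0},
  {"dx":2.5,"dy":-3.4,"dz":0,"ax":0,"ay":0,"az":-0.05},
  {"dx":2.5,"dy":-3.4,"dz":0,"ax":0,"ay":0,"az":-0.05},
], grip=100)

```text
time_s: 0.9
position: [0.2506, 0.4948, 0.3483]
eef_rot: [0.167, 0.986, -0.0, -0.0]
wrist_force: [1.7, -0.3, 0.7]
opening: 1.007
grip_force: 0.0
```

arm_command([
  {"dx":2.8,"dy":-4,"dz":0,"ax":0,"ay":0,"az":-0.05},
  {"dx":2.8,"dy":-4,"dz":0,"ax":0,"ay":0,"az":-0.045},
  {"dx":2.8,"dy":-4,"dz":0,"ax":0,"ay":0,"az":0},
  {"dx":2.8,"dy":-4,"dz":-1,"ax":0,"ay":0,"az":0},
  {"dx":2.8,"dy":-4,"dz":-1,"ax":0,"ay":0,"az":0},
  {"dx":2.8,"dy":-4,"dz":-1,"ax":0,"ay":0,"az":0},
  {"dx":2.9,"dy":-3.9,"dz":-1,"ax":0,"ay":0,"az":0},
  {"dx":0,"dy":0,"dz":-1,"ax":0,"ay":0,"az":0},
])

```text
time_s: 1.7
position: [0.4509, 0.2098, 0.2979]
eef_rot: [0.218, 0.976, -0.001, 0.001]
wrist_force: [-0.1, 0.5, 0.3]
opening: 0.996
grip_force: 0.0
```

Run:
```python
from h import *
c=cap('wrist','w1.png'); W=pts(c); hsv=cv2.cvtColor(c['img'],cv2.COLOR_BGR2HSV)
m=(W[...,2]>.158)&(W[...,2]<.17)&(np.hypot(W[...,0]-.449,W[...,1]-.216)<.04)
q=W[m]; print(len(q),q.mean(0), cv2.minAreaRect((q[:,:2]*1000).astype(np.float32)))
s=readout.observe(); print(s['position'],s['eef_rot'],s['qpos'])
```

```text
585 [0.44760667 0.21578328 0.16396087] ((448.05548095703125, 215.69480895996094), (25.575185775756836, 21.54084014892578), 64.31779479980469)
[0.44771193 0.21317251 0.29610477] [ 0.21597812  0.97639642 -0.00151328 -0.00109645] [-0.40652985  0.10394737 -0.1004582   1.79510347  0.01183662  1.24673122
  0.62515052]
```

arm_command([
  {"dx":0.1,"dy":-0.1,"dz":-3,"ax":0,"ay":0,"az":0},
  {"dx":0,"dy":0,"dz":-3,"ax":0,"ay":0,"az":0},
  {"dx":0,"dy":0,"dz":-3,"ax":0,"ay":0,"az":0},
  {"dx":0,"dy":0,"dz":-2.5,"ax":0,"ay":0,"az":0},
  {"dx":0,"dy":0,"dz":-2,"ax":0,"ay":0,"az":0},
  {"dx":0,"dy":0,"dz":-2,"ax":0,"ay":0,"az":0},
  {"dx":0,"dy":0,"dz":-1.3,"ax":0,"ay":0,"az":0},
  {"dx":0,"dy":0,"dz":0,"ax":0,"ay":0,"az":0},
])

```text
time_s: 2.55
position: [0.4459, 0.2168, 0.1291]
eef_rot: [0.211, 0.977, -0.001, -0.002]
wrist_force: [-0.9, -0.8, 0.0]
opening: 0.998
grip_force: 0.0
```

arm_command([
  {"dx":0,"dy":0,"dz":0,"ax":0,"ay":0,"az":0},
  {"dx":0,"dy":0,"dz":0,"ax":0,"ay":0,"az":0},
  {"dx":0,"dy":0,"dz":0,"ax":0,"ay":0,"az":0},
  {"dx":0,"dy":0,"dz":0,"ax":0,"ay":0,"az":0},
  {"dx":0,"dy":0,"dz":0,"ax":0,"ay":0,"az":0},
  {"dx":0,"dy":0,"dz":0,"ax":0,"ay":0,"az":0},
  {"dx":0,"dy":0,"dz":0,"ax":0,"ay":0,"az":0},
  {"dx":0,"dy":0,"dz":0,"ax":0,"ay":0,"az":0},
], grip=0)

```text
time_s: 3.35
position: [0.4479, 0.2164, 0.1307]
eef_rot: [0.212, 0.977, -0.0, -0.0]
wrist_force: [-0.2, 0.2, -0.2]
opening: 0.35
grip_force: 0.0
```

arm_command([
  {"dx":0,"dy":0,"dz":0,"ax":0,"ay":0,"az":0},
  {"dx":0,"dy":0,"dz":0,"ax":0,"ay":0,"az":0},
  {"dx":0,"dy":0,"dz":0,"ax":0,"ay":0,"az":0},
  {"dx":0,"dy":0,"dz":0,"ax":0,"ay":0,"az":0},
  {"dx":0,"dy":0,"dz":0,"ax":0,"ay":0,"az":0},
])

```text
time_s: 3.85
position: [0.4479, 0.2165, 0.1307]
eef_rot: [0.212, 0.977, 0.0, -0.0]
wrist_force: [0.7, -0.3, -0.8]
opening: 0.005
grip_force: 0.0
```

Run:
```python
from h import *
a=cap('wrist')['img']; b=cap('scene')['img'][140:380,250:570]
cv2.imwrite('pics/m1.png',np.hstack([cv2.resize(a,(400,300)),cv2.resize(b,(400,300))]))
```

```text
(no output)
```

View pics/m1.png

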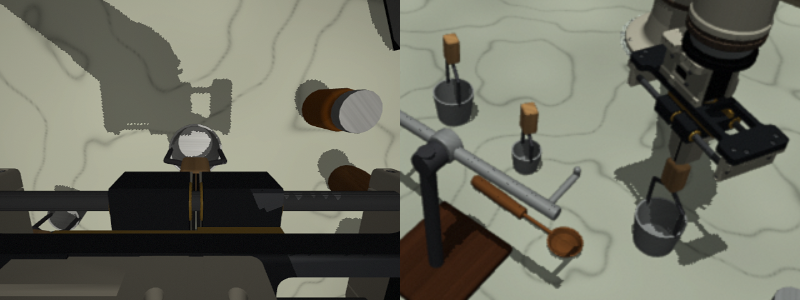

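The fingers shut empty. In the wrist view the knob at (197,165) lies just beyond the closed fingers, and the pail still stands. I'll measure where the knob is now.

Run:
```python
from h import *
for n in ['wrist','scene','top']:
    c=cap(n); W=pts(c); hsv=cv2.cvtColor(c['img'],cv2.COLOR_BGR2HSV)
    near=np.hypot(W[...,0]-.449,W[...,1]-.216)<.07
    m=near&(hsv[...,0]<25)&(hsv[...,1]>90)&(W[...,2]>.1)&(W[...,2]<.2)
    q=W[m]; print(n,len(q), 'min',q.min(0).round(4),'max',q.max(0).round(4),'med',np.median(q,0).round(4)) if len(q) else print(n,0)
    r=W[near&(W[...,2]>.03)&(W[...,2]<.06)]
    if len(r): print('  rim',cv2.minEnclosingCircle((r[:,:2]*1000).astype(np.float32)))
    o=W[near&(W[...,2]>.115)&(W[...,2]<.18)&~m]; 
    if len(o): print('  other',len(o),o.min(0).round(3),o.max(0).round(3),np.median(o,0).round(3))
c=cap('scene'); cv2.imwrite('pics/m2.png',cv2.resize(c['img'][200:350,400:560],(800,600)[::1],interpolation=cv2.INTER_CUBIC)[:600])
s=readout.observe();print(s['position'],s['eef_rot'],s['opening'])
```

```text
wrist 1138 min [0.4344 0.2024 0.1115] max [0.4466 0.2303 0.1998] med [0.4391 0.2199 0.1517]
  rim ((448.305419921875, 215.43759155273438), 34.690799713134766)
  other 143 [0.435 0.207 0.124] [0.447 0.23  0.18 ] [0.439 0.221 0.174]
scene 427 min [0.4433 0.2028 0.1237] max [0.4642 0.2313 0.1819] med [0.4567 0.2208 0.1495]
  rim ((448.85101318359375, 215.73135375976562), 35.7441520690918)
  other 81 [0.446 0.2   0.115] [0.463 0.231 0.18 ] [0.456 0.213 0.174]
top 0
  rim ((473.7093200683594, 201.52049255371094), 13.158221244812012)
[0.44790021 0.21649215 0.13074931] [2.12224250e-01 9.77220992e-01 2.53354970e-05 8.53678860e-07] 0.003952212674615816
```

View pics/m2.png

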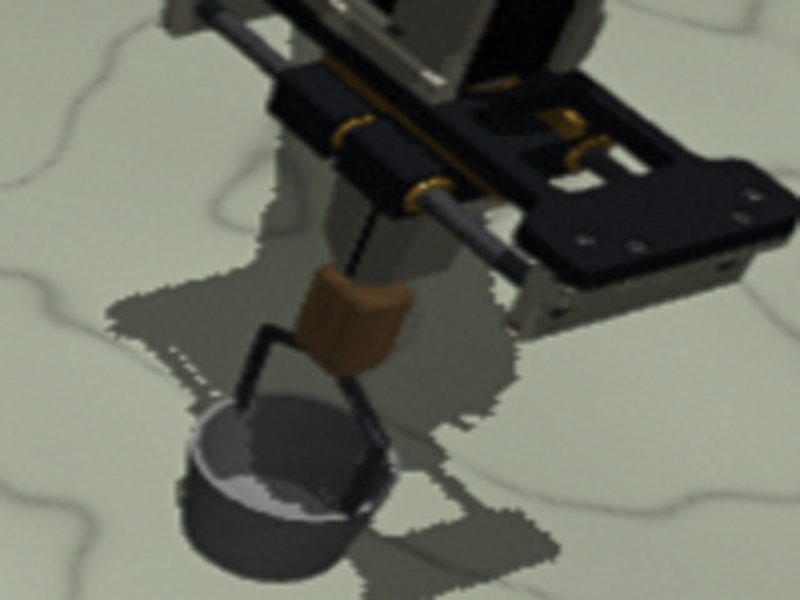

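In the zoomed view the finger tips seem to end around the knob's top, near (430,270). I'll check the real heights there.

Run:
```python
from h import *
c=cap('scene'); W=pts(c)
for v in range(240,302,4):
    print(v,[tuple((W[v,u]*1000).round().astype(int)) for u in (465,470,474,480,486)], c['img'][v,474],c['img'][v,484])
```

```text
240 [(np.int64(222), np.int64(110), np.int64(-1)), (np.int64(484), np.int64(210), np.int64(248)), (np.int64(489), np.int64(217), np.int64(256)), (np.int64(485), np.int64(224), np.int64(258)), (np.int64(480), np.int64(230), np.int64(258))] [6 7 7] [26 25 21]
244 [(np.int64(233), np.int64(116), np.int64(-1)), (np.int64(486), np.int64(213), np.int64(244)), (np.int64(488), np.int64(219), np.int64(249)), (np.int64(492), np.int64(228), np.int64(258)), (np.int64(484), np.int64(233), np.int64(256))] [10  5  7] [17 17 16]
248 [(np.int64(244), np.int64(123), np.int64(0)), (np.int64(454), np.int64(204), np.int64(206)), (np.int64(488), np.int64(220), np.int64(242)), (np.int64(493), np.int64(230), np.int64(252)), (np.int64(487), np.int64(236), np.int64(252))] [9 8 7] [29 46 56]
252 [(np.int64(449), np.int64(197), np.int64(190)), (np.int64(455), np.int64(206), np.int64(200)), (np.int64(454), np.int64(211), np.int64(203)), (np.int64(489), np.int64(231), np.int64(243)), (np.int64(491), np.int64(239), np.int64(249))] [20 23 24] [12 26 30]
256 [(np.int64(452), np.int64(199), np.int64(185)), (np.int64(
[... 2347 characters left out ...]
, np.int64(226), np.int64(125)), (np.int64(339), np.int64(198), np.int64(0)), (np.int64(332), np.int64(207), np.int64(1)), (np.int64(323), np.int64(215), np.int64(1))] [54 61 62] [69 78 75]
296 [(np.int64(359), np.int64(190), np.int64(0)), (np.int64(455), np.int64(227), np.int64(116)), (np.int64(347), np.int64(203), np.int64(-1)), (np.int64(340), np.int64(211), np.int64(1)), (np.int64(332), np.int64(220), np.int64(1))] [69 78 75] [69 79 75]
300 [(np.int64(415), np.int64(210), np.int64(54)), (np.int64(458), np.int64(230), np.int64(111)), (np.int64(355), np.int64(208), np.int64(-1)), (np.int64(348), np.int64(216), np.int64(0)), (np.int64(341), np.int64(225), np.int64(0))] [61 69 66] [70 79 75]
```

The finger tips really end at z≈0.18 while the reported TCP z is 0.131. So the reported z reads about 48 mm too low, and the fingers shut above the knob. I'll reopen and go 50 mm lower.

arm_command([
  {"dx":0,"dy":0,"dz":0,"ax":0,"ay":0,"az":0},
  {"dx":0,"dy":0,"dz":0,"ax":0,"ay":0,"az":0},
  {"dx":0,"dy":0,"dz":0,"ax":0,"ay":0,"az":0},
  {"dx":0,"dy":0,"dz":0,"ax":0,"ay":0,"az":0},
  {"dx":0,"dy":0,"dz":0,"ax":0,"ay":0,"az":0},
  {"dx":0,"dy":0,"dz":0,"ax":0,"ay":0,"az":0},
  {"dx":0,"dy":0,"dz":0,"ax":0,"ay":0,"az":0},
  {"dx":0,"dy":0,"dz":0,"ax":0,"ay":0,"az":0},
], grip=70)

```text
time_s: 5.0
position: [0.4479, 0.2165, 0.1307]
eef_rot: [0.212, 0.977, 0.0, -0.0]
wrist_force: [-0.3, 0.4, 0.1]
opening: 0.652
grip_force: 0.0
```

Run:
```python
from h import *
c=cap('scene'); W=pts(c)
s=readout.observe();print(s['position'],s['opening'])
m=(W[...,2]>.14)&(W[...,2]<.235)&(np.hypot(W[...,0]-.449,W[...,1]-.216)<.09)
th=np.radians(65); e=np.array([np.cos(th),np.sin(th)]); q=W[m]; t=(q[:,:2]-[.448,.216])@e
p=(q[:,:2]-[.448,.216])@[e[1],-e[0]]
for lo,hi in [(-.09,-.018),(.018,.09)]:
    k=(t>lo)&(t<hi); print(k.sum(),'zmin',np.percentile(q[k,2],[0,2,5]),'t',t[k].min(),t[k].max(),'p',p[k].min(),p[k].max())
```

```text
[0.44792717 0.21647192 0.13071545] 0.6770616506472622
444 zmin [0.16852928 0.17110076 0.17297706] t -0.07860725064617641 -0.027433792288804257 p -0.012463768859168431 0.03487018441101741
283 zmin [0.1698395  0.1740185  0.17753932] t 0.029384580079941238 0.08713855386861251 p -0.019573214236854063 0.02417056096546605
```

arm_command([
  {"dx":0,"dy":0,"dz":-1.5,"ax":0,"ay":0,"az":0},
  {"dx":0,"dy":0,"dz":-1.5,"ax":0,"ay":0,"az":0},
  {"dx":0,"dy":0,"dz":-1,"ax":0,"ay":0,"az":0},
  {"dx":0,"dy":0,"dz":-0.3,"ax":0,"ay":0,"az":0},
  {"dx":0,"dy":0,"dz":0,"ax":0,"ay":0,"az":0},
])

```text
time_s: 5.55
position: [0.4477, 0.2163, 0.0874]
eef_rot: [0.212, 0.977, -0.0, -0.0]
wrist_force: [0.7, -0.5, 0.6]
opening: 0.705
grip_force: 0.0
```

Run:
```python
from h import *
c=cap('scene'); W=pts(c)
s=readout.observe();print(s['position'],s['opening'],s['wrist_force'])
th=np.radians(65); e=np.array([np.cos(th),np.sin(th)])
m=(W[...,2]>.10)&(W[...,2]<.18)&(np.hypot(W[...,0]-.449,W[...,1]-.216)<.09)
q=W[m]; t=(q[:,:2]-[.448,.216])@e; p=(q[:,:2]-[.448,.216])@[e[1],-e[0]]
for lo,hi in [(-.09,-.022),(-.02,.02),(.022,.09)]:
    k=(t>lo)&(t<hi); print(k.sum(),'zmin',np.percentile(q[k,2],[0,2,5]),'t',t[k].min(),t[k].max(),'p',p[k].min(),p[k].max())
cv2.imwrite('pics/m3.png',cv2.resize(c['img'][200:350,400:560],(640,600),interpolation=cv2.INTER_CUBIC))
```

```text
[0.44805001 0.21654834 0.08785522] 0.7043077810994608 [-0.19282887 -0.38816704  0.53857619]
362 zmin [0.10034919 0.10383376 0.10918436] t -0.04971388517430276 -0.02222764711536925 p -0.011168568039066145 0.012181561611954323
423 zmin [0.1057037  0.10884419 0.11142443] t -0.019817821707577354 0.01992366451260235 p -0.008571219077328478 0.012785768548856408
248 zmin [0.10025486 0.10273171 0.10389128] t 0.022146248285951957 0.05296940404887394 p -0.004494076914609292 0.011193289385943724
```

View pics/m3.png

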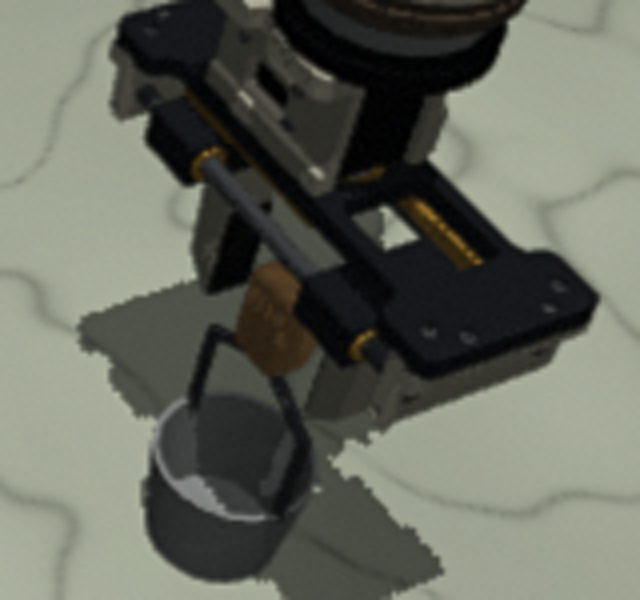

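The fingers now straddle the knob, with finger tips at (225,290) and (335,415) either side of the knob at (275,320). Closing.

arm_command([
  {"dx":0,"dy":0,"dz":0,"ax":0,"ay":0,"az":0},
  {"dx":0,"dy":0,"dz":0,"ax":0,"ay":0,"az":0},
  {"dx":0,"dy":0,"dz":0,"ax":0,"ay":0,"az":0},
  {"dx":0,"dy":0,"dz":0,"ax":0,"ay":0,"az":0},
  {"dx":0,"dy":0,"dz":0,"ax":0,"ay":0,"az":0},
  {"dx":0,"dy":0,"dz":0,"ax":0,"ay":0,"az":0},
  {"dx":0,"dy":0,"dz":0,"ax":0,"ay":0,"az":0},
  {"dx":0,"dy":0,"dz":0,"ax":0,"ay":0,"az":0},
], grip=0)

```text
time_s: 6.4
position: [0.4479, 0.2164, 0.0878]
eef_rot: [0.212, 0.977, -0.0, -0.0]
wrist_force: [-1.2, -0.8, 1.1]
opening: 0.283
grip_force: 29.9
```

arm_command([
  {"dx":0,"dy":0,"dz":2,"ax":0,"ay":0,"az":0},
  {"dx":0,"dy":0,"dz":3,"ax":0,"ay":0,"az":0},
  {"dx":0,"dy":0,"dz":3,"ax":0,"ay":0,"az":0},
  {"dx":0,"dy":0,"dz":3,"ax":0,"ay":0,"az":0.1},
  {"dx":2,"dy":-1.5,"dz":2,"ax":0,"ay":0,"az":0.1},
  {"dx":2,"dy":-1.5,"dz":0,"ax":0,"ay":0,"az":0.1},
  {"dx":2,"dy":-1.5,"dz":0,"ax":0,"ay":0,"az":0.1},
  {"dx":2,"dy":-1.5,"dz":0,"ax":0,"ay":0,"az":0.095},
])

```text
time_s: 7.2
position: [0.5282, 0.1558, 0.2175]
eef_rot: [-0.036, 0.999, -0.0, -0.0]
wrist_force: [1.0, 0.0, -1.9]
opening: 0.282
grip_force: 30.0
```

arm_command([
  {"dx":0,"dy":0,"dz":0,"ax":0,"ay":0,"az":0},
  {"dx":0,"dy":0,"dz":0,"ax":0,"ay":0,"az":0},
  {"dx":0,"dy":0,"dz":0,"ax":0,"ay":0,"az":0},
  {"dx":0,"dy":0,"dz":0,"ax":0,"ay":0,"az":0},
])

```text
time_s: 7.6
position: [0.527, 0.1575, 0.2176]
eef_rot: [-0.034, 0.999, 0.0, -0.0]
wrist_force: [-0.1, -0.2, -2.5]
opening: 0.284
grip_force: 30.0
```

```bash
cat > m.py <<'E'
from h import *
import sys
cx,cy=map(float,sys.argv[1:3])
s=readout.observe();print(s['position'],s['eef_rot'],s['opening'],s['wrist_force'])
q_=s['eef_rot']; R=__import__('scipy.spatial.transform',fromlist=['Rotation']).Rotation.from_quat(q_).as_matrix(); print('tool y deg',np.degrees(np.arctan2(R[1,1],R[0,1])),'z',R[:,2].round(3))
for n in ['scene','top']:
    c=cap(n); W=pts(c); hsv=cv2.cvtColor(c['img'],cv2.COLOR_BGR2HSV)
    near=np.hypot(W[...,0]-cx,W[...,1]-cy)<.06
    k=W[near&(hsv[...,0]<25)&(hsv[...,1]>90)&(W[...,2]>.2)&(W[...,2]<.32)]
    if len(k): print(n,'knob',len(k),np.percentile(k,[2,50,98],axis=0).round(4).tolist())
    r=W[near&(W[...,2]>.10)&(W[...,2]<.2)]
    if len(r): print(n,'body',len(r),'zmax',np.percentile(r[:,2],[50,90]).round(3),cv2.minEnclosingCircle((r[:,:2]*1000).astype(np.float32)))
    b=W[near&(W[...,2]>.205)&(W[...,2]<.238)]
    if len(b)>5: print(n,'wire',len(b),b.mean(0).round(4),np.percentile(b[:,2],[2,98]).round(4),cv2.fitLine((b[:,:2]*1000).astype(np.float32),cv2.DIST_HUBER,0,.01,.01).ravel().round(3))
E
python3 m.py .53 .156
```

```text
[0.52696578 0.15751281 0.21756344] [-3.41937859e-02  9.99415140e-01  1.55571413e-04 -3.73256677e-04] 0.28369965396707486 [-0.11708674 -0.15581105 -2.45434291]
tool y deg 93.91907642397673 z [-0.001  0.    -1.   ]
scene knob 558 [[0.5233, 0.146, 0.2541], [0.5378, 0.1596, 0.2805], [0.5402, 0.1721, 0.295]]
scene body 2016 zmax [0.163 0.184] ((527.4229736328125, 158.53988647460938), 35.56735610961914)
scene wire 190 [0.5307 0.1621 0.2248] [0.2061 0.2379] [ 7.10000e-02 -9.97000e-01  5.29386e+02  1.62294e+02]
top body 280 zmax [0.137 0.186] ((521.90380859375, 153.28109741210938), 30.55583953857422)
```

arm_command([
  {"dx":2,"dy":0,"dz":0,"ax":0,"ay":0,"az":0},
  {"dx":2,"dy":0.1,"dz":0,"ax":0,"ay":0,"az":0},
  {"dx":2,"dy":0.1,"dz":0,"ax":0,"ay":0,"az":0},
  {"dx":1.8,"dy":0.1,"dz":0,"ax":0,"ay":0,"az":0},
  {"dx":1,"dy":0,"dz":0,"ax":0,"ay":0,"az":0},
  {"dx":0,"dy":0,"dz":0,"ax":0,"ay":0,"az":0},
  {"dx":0,"dy":0,"dz":0,"ax":0,"ay":0,"az":0},
])

```text
time_s: 8.4
position: [0.615, 0.1597, 0.2174]
eef_rot: [-0.034, 0.999, -0.0, -0.001]
wrist_force: [0.2, 0.0, -3.0]
opening: 0.283
grip_force: 30.0
```

```bash
python3 m.py .616 .161
python3 - <<'E'
from h import *
a=cap('scene')['img'][130:355,250:550]; b=cap('wrist')['img']
cv2.imwrite('pics/m4.png',np.hstack([cv2.resize(a,(480,360)),cv2.resize(b,(320,360))]))
E
```

```text
[0.615031   0.15968325 0.21743837] [-3.37744428e-02  9.99429291e-01 -2.27600086e-05 -6.15282457e-04] 0.2826609580657754 [ 0.18965886  0.03773371 -2.95984111]
tool y deg 93.87100311267415 z [-0.001 -0.    -1.   ]
scene knob 535 [[0.6124, 0.1478, 0.2549], [0.626, 0.1611, 0.2798], [0.6279, 0.1741, 0.2945]]
scene body 1853 zmax [0.162 0.184] ((614.9382934570312, 160.21466064453125), 35.63899612426758)
scene wire 925 [0.6399 0.1545 0.22  ] [0.2086 0.2367] [ 5.64000e-01 -8.26000e-01  6.38887e+02  1.58619e+02]
top body 369 zmax [0.136 0.185] ((608.9297485351562, 145.0550537109375), 28.868616104125977)
top wire 14 [0.6122 0.1344 0.2145] [0.2072 0.2232] [ 3.78000e-01 -9.26000e-01  6.12466e+02  1.33917e+02]
```

View pics/m4.png

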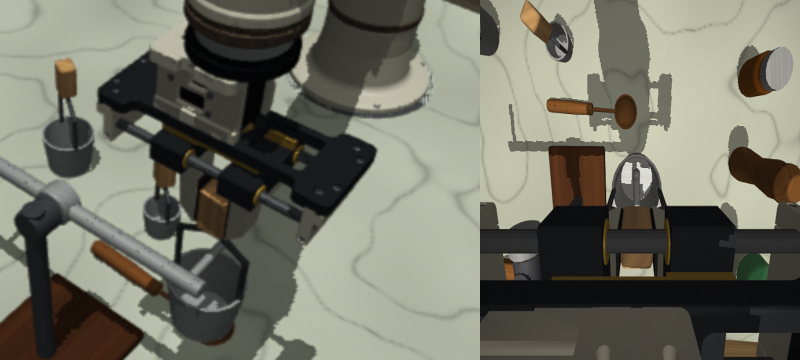

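The peg at (190,275) passes through the bail under the peak, so I'm lowering.

arm_command([
  {"dx":0,"dy":0.1,"dz":-1,"ax":0,"ay":0,"az":0},
  {"dx":0,"dy":0,"dz":-1,"ax":0,"ay":0,"az":0},
  {"dx":0,"dy":0,"dz":-0.7,"ax":0,"ay":0,"az":0},
  {"dx":0,"dy":0,"dz":-0.6,"ax":0,"ay":0,"az":0},
  {"dx":0,"dy":-0.1,"dz":-0.6,"ax":0,"ay":0,"az":0},
  {"dx":0,"dy":0,"dz":-0.6,"ax":0,"ay":0,"az":0},
  {"dx":0,"dy":-0.1,"dz":-0.5,"ax":0,"ay":0,"az":0},
  {"dx":0,"dy":0,"dz":0,"ax":0,"ay":0,"az":0},
])

```text
time_s: 9.4
position: [0.6155, 0.158, 0.1668]
eef_rot: [-0.033, 0.999, -0.0, -0.001]
wrist_force: [-0.9, -0.5, -1.4]
opening: 0.28
grip_force: 30.0
```

arm_command([
  {"dx":0,"dy":-0.1,"dz":-0.4,"ax":0,"ay":0,"az":0},
  {"dx":0,"dy":0,"dz":-0.2,"ax":0,"ay":0,"az":0},
  {"dx":0,"dy":0,"dz":0,"ax":0,"ay":0,"az":0},
  {"dx":0,"dy":0,"dz":0,"ax":0,"ay":0,"az":0},
])

```text
time_s: 9.8
position: [0.6166, 0.1571, 0.1634]
eef_rot: [-0.033, 0.999, -0.0, 0.001]
wrist_force: [-3.1, -1.6, 5.4]
opening: 0.283
grip_force: 30.0
```

```bash
cat > bar.py <<'E'
from h import *
c=cap('scene'); W=pts(c); hsv=cv2.cvtColor(c['img'],cv2.COLOR_BGR2HSV)
o=np.array([.6556,.0234]); d=np.array([-.0638,.998]); n=np.array([.998,.0638])
t=(W[...,:2]-o)@d; s=(W[...,:2]-o)@n
m=(abs(s)<.02)&(abs(t)<.16)&(abs(t)>.03)&(W[...,2]>.15)&(W[...,2]<.29)&(hsv[...,1]<80)&~((abs(abs(t)-.14)<.02))
l=cv2.fitLine(np.c_[t[m],W[m][:,2]].astype(np.float32)*1000,cv2.DIST_HUBER,0,.01,.01).ravel()
print('bar tilt',np.arctan2(l[1],l[0])if l[0]>0 else np.arctan2(-l[1],-l[0]),'bar z mid',l[3]-l[2]*l[1]/l[0])
for sg in(1,-1):
    p=(s<-.02)&(s>-.056)&(abs(t-sg*.138)<.01)&(W[...,2]>.14)&(W[...,2]<.28)
    if p.sum(): q=W[p]; print('peg',sg,p.sum(),np.median(q,0).round(4),np.percentile(q[:,2],[5,95]).round(4))
s=readout.observe();print(s['position'],s['wrist_force'])
E
python3 bar.py; python3 m.py .616 .158
```

```text
bar tilt -0.18502757 bar z mid 221.25528
peg 1 99 [0.6249 0.1577 0.2369] [0.1885 0.2408]
peg -1 123 [ 0.6242 -0.1143  0.2452] [0.2407 0.2526]
[0.61661473 0.15709676 0.163409  ] [-2.725146   -2.09159248  5.51094194]
[0.61661473 0.15709676 0.163409  ] [-3.34299118e-02  9.99440666e-01 -8.51103772e-05  8.88222389e-04] 0.280668405334061 [-2.725146   -2.09159248  5.51094194]
tool y deg 93.831489483251 z [ 0.002 -0.    -1.   ]
scene knob 878 [[0.5893, 0.1251, 0.2026], [0.6276, 0.165, 0.2792], [0.6502, 0.2039, 0.303]]
scene body 1736 zmax [0.131 0.195] ((627.0150756835938, 150.97808837890625), 46.30672073364258)
scene wire 715 [0.6261 0.1616 0.2232] [0.2061 0.2377] [ 7.70000e-02 -9.97000e-01  6.27085e+02  1.59466e+02]
top knob 23 [[0.5825, 0.1052, 0.2754], [0.5907, 0.1129, 0.2881], [0.6052, 0.127, 0.3097]]
top body 86 zmax [0.13  0.139] ((609.45703125, 139.30667114257812), 26.8647403717041)
```

arm_command([
  {"dx":0,"dy":0,"dz":0.1,"ax":0,"ay":0,"az":0},
  {"dx":0,"dy":0,"dz":0,"ax":0,"ay":0,"az":0},
])

```text
time_s: 10.15
position: [0.6165, 0.157, 0.1635]
eef_rot: [-0.033, 0.999, -0.0, 0.001]
wrist_force: [-2.2, -3.0, 4.3]
opening: 0.284
grip_force: 30.0
```

arm_command([
  {"dx":0,"dy":0,"dz":0,"ax":0,"ay":0,"az":0},
  {"dx":0,"dy":0,"dz":0,"ax":0,"ay":0,"az":0},
  {"dx":0,"dy":0,"dz":0,"ax":0,"ay":0,"az":0},
  {"dx":0,"dy":0,"dz":0,"ax":0,"ay":0,"az":0},
  {"dx":0,"dy":0,"dz":0,"ax":0,"ay":0,"az":0},
], grip=60)

```text
time_s: 10.65
position: [0.6158, 0.1576, 0.1625]
eef_rot: [-0.034, 0.999, 0.0, -0.0]
wrist_force: [-0.8, 0.2, 0.4]
opening: 0.595
grip_force: 0.0
```

arm_command([
  {"dx":0,"dy":0,"dz":0.5,"ax":0,"ay":0,"az":0},
  {"dx":0,"dy":0,"dz":1,"ax":0,"ay":0,"az":0},
  {"dx":0,"dy":0,"dz":2,"ax":0,"ay":0,"az":0},
  {"dx":0,"dy":0,"dz":3,"ax":0,"ay":0,"az":0},
  {"dx":0,"dy":0,"dz":3,"ax":0,"ay":0,"az":0},
  {"dx":0,"dy":0,"dz":0,"ax":0,"ay":0,"az":0},
])

```text
time_s: 11.25
position: [0.6192, 0.1585, 0.2642]
eef_rot: [-0.034, 0.999, 0.001, 0.005]
wrist_force: [-0.1, 0.5, 0.1]
opening: 0.602
grip_force: 0.0
```

```bash
python3 bar.py; python3 m.py .616 .158
python3 - <<'E'
from h import *
a=cap('scene')['img'][130:355,250:550]; b=cap('top')['img'][90:330,170:470]
cv2.imwrite('pics/m5.png',np.hstack([cv2.resize(a,(400,300)),cv2.resize(b,(400,300))]))
E
```

```text
bar tilt -0.19881812 bar z mid 220.11023
peg 1 253 [0.6211 0.1602 0.2393] [0.1892 0.2412]
peg -1 121 [ 0.6246 -0.1145  0.245 ] [0.2407 0.2523]
[0.61791822 0.15810751 0.26161134] [-0.51135601  0.14169787 -0.34135462]
[0.61791822 0.15810751 0.26161134] [-3.35972727e-02  9.99430190e-01  8.00361045e-04  3.14289360e-03] 0.60241997086098 [-0.51135601  0.14169787 -0.34135462]
tool y deg 93.85096083317873 z [ 0.006  0.002 -1.   ]
scene knob 618 [[0.6092, 0.1475, 0.2019], [0.6258, 0.1625, 0.2304], [0.6292, 0.1717, 0.2424]]
scene body 1737 zmax [0.131 0.195] ((626.9906005859375, 150.02552795410156), 45.653995513916016)
scene wire 383 [0.6247 0.1627 0.2225] [0.2061 0.2375] [ 2.44000e-01 -9.70000e-01  6.26564e+02  1.61215e+02]
top knob 132 [[0.6051, 0.1453, 0.2067], [0.6098, 0.1527, 0.238], [0.6217, 0.1609, 0.2435]]
top body 307 zmax [0.133 0.192] ((619.7739868164062, 149.2394561767578), 39.04798889160156)
top wire 69 [0.6087 0.1507 0.2224] [0.2065 0.2377] [ 3.98000e-01 -9.17000e-01  6.07582e+02  1.51546e+02]
```

View pics/m5.png

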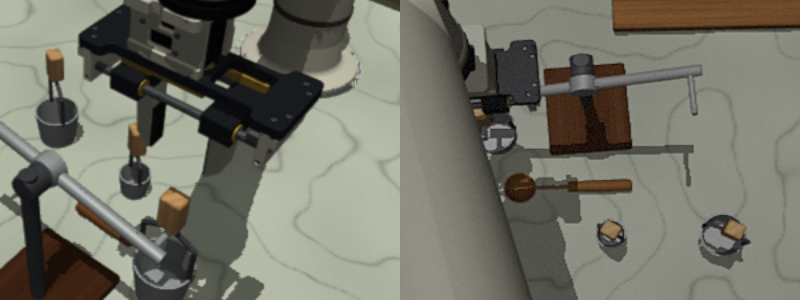

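The left pail hangs with the bar tilted 0.2 rad, and the other pails still stand. Next is the right pail.

arm_command([
  {"dx":-2,"dy":0,"dz":3,"ax":0,"ay":0,"az":0},
  {"dx":-4,"dy":-1,"dz":0,"ax":0,"ay":0,"az":-0.05},
  {"dx":-4,"dy":-2,"dz":0,"ax":0,"ay":0,"az":-0.1},
  {"dx":-3,"dy":-3.5,"dz":0,"ax":0,"ay":0,"az":-0.1},
  {"dx":-2,"dy":-4,"dz":0,"ax":0,"ay":0,"az":-0.1},
  {"dx":-1,"dy":-4,"dz":0,"ax":0,"ay":0,"az":-0.1},
  {"dx":0,"dy":-4,"dz":0,"ax":0,"ay":0,"az":-0.1},
  {"dx":0,"dy":-4,"dz":0,"ax":0,"ay":0,"az":0},
])

```text
time_s: 12.3
position: [0.4547, -0.0689, 0.2872]
eef_rot: [0.24, 0.971, 0.0, -0.0]
wrist_force: [1.2, -0.5, -0.3]
opening: 0.599
grip_force: 0.0
```

arm_command([
  {"dx":0,"dy":-4,"dz":0,"ax":0,"ay":0,"az":0},
  {"dx":0,"dy":-4,"dz":0,"ax":0,"ay":0,"az":0},
  {"dx":0,"dy":-2.8,"dz":0,"ax":0,"ay":0,"az":0},
  {"dx":0,"dy":0,"dz":-3,"ax":0,"ay":0,"az":0},
  {"dx":0,"dy":0,"dz":0,"ax":0,"ay":0,"az":0},
  {"dx":0,"dy":0,"dz":0,"ax":0,"ay":0,"az":0},
], grip=75)

```text
time_s: 12.9
position: [0.455, -0.1746, 0.2569]
eef_rot: [0.239, 0.971, 0.0, -0.002]
wrist_force: [-0.2, 0.1, 0.6]
opening: 0.752
grip_force: 0.0
```

```bash
python3 - <<'E'
from h import *
s=readout.observe(); x,y,z,w=s['eef_rot']; print(s['position'],s['eef_rot'],90-np.degrees(2*np.arctan2(x,y)))
for n in ['wrist','scene']:
    c=cap(n); W=pts(c)
    m=(W[...,2]>.158)&(W[...,2]<.17)&(np.hypot(W[...,0]-.4575,W[...,1]+.1745)<.04)
    q=W[m]
    if len(q): print(n,len(q),q.mean(0),cv2.minAreaRect((q[:,:2]*1000).astype(np.float32)))
E
python3 bar.py
```

```text
[ 0.4550402  -0.17461469  0.25692836] [ 2.38689992e-01  9.71094472e-01  1.55218233e-04 -1.60956514e-03] 62.3814920659933
wrist 725 [ 0.45645908 -0.17546785  0.16403016] ((457.13519287109375, -175.71041870117188), (25.372028350830078, 21.935890197753906), 62.21925354003906)
scene 104 [ 0.46013083 -0.17275549  0.16285142] ((458.1036376953125, -174.093017578125), (25.897300720214844, 22.0201358795166), 58.72706604003906)
bar tilt -0.20003495 bar z mid 220.1411
peg 1 256 [0.6213 0.1604 0.2392] [0.1893 0.2413]
peg -1 120 [ 0.6238 -0.1144  0.2452] [0.2403 0.2516]
[ 0.4566507  -0.17482618  0.25862349] [ 0.27827502 -0.68325353  0.81382803]
```

arm_command([
  {"dx":0.05,"dy":0,"dz":-3,"ax":0,"ay":0,"az":0},
  {"dx":0,"dy":0,"dz":-3,"ax":0,"ay":0,"az":0},
  {"dx":0,"dy":0,"dz":-3,"ax":0,"ay":0,"az":0},
  {"dx":0,"dy":0,"dz":-3,"ax":0,"ay":0,"az":0},
  {"dx":0,"dy":0,"dz":-2,"ax":0,"ay":0,"az":0},
  {"dx":0,"dy":0,"dz":-2,"ax":0,"ay":0,"az":0},
  {"dx":0,"dy":0,"dz":-1,"ax":0,"ay":0,"az":0},
  {"dx":0,"dy":0,"dz":0,"ax":0,"ay":0,"az":0},
])

```text
time_s: 13.85
position: [0.456, -0.1749, 0.0871]
eef_rot: [0.239, 0.971, 0.0, -0.001]
wrist_force: [0.6, 0.3, 0.3]
opening: 0.748
grip_force: 0.0
```

arm_command([
  {"dx":0,"dy":0,"dz":0,"ax":0,"ay":0,"az":0},
  {"dx":0,"dy":0,"dz":0,"ax":0,"ay":0,"az":0},
  {"dx":0,"dy":0,"dz":0,"ax":0,"ay":0,"az":0},
  {"dx":0,"dy":0,"dz":0,"ax":0,"ay":0,"az":0},
  {"dx":0,"dy":0,"dz":0,"ax":0,"ay":0,"az":0},
  {"dx":0,"dy":0,"dz":0,"ax":0,"ay":0,"az":0},
  {"dx":0,"dy":0,"dz":0,"ax":0,"ay":0,"az":0},
  {"dx":0,"dy":0,"dz":0,"ax":0,"ay":0,"az":0},
], grip=0)

```text
time_s: 14.65
position: [0.4565, -0.1756, 0.0879]
eef_rot: [0.239, 0.971, 0.0, 0.0]
wrist_force: [-0.8, -0.0, 2.2]
opening: 0.283
grip_force: 30.0
```

arm_command([
  {"dx":0,"dy":0,"dz":2,"ax":0,"ay":0,"az":0},
  {"dx":0,"dy":0,"dz":3,"ax":0,"ay":0,"az":0},
  {"dx":0,"dy":0,"dz":3,"ax":0,"ay":0,"az":0},
  {"dx":0,"dy":0,"dz":4,"ax":0,"ay":0,"az":0.1},
  {"dx":2,"dy":1,"dz":4,"ax":0,"ay":0,"az":0.12},
  {"dx":2,"dy":1.4,"dz":0,"ax":0,"ay":0,"az":0.12},
  {"dx":2,"dy":1.5,"dz":0,"ax":0,"ay":0,"az":0.11},
  {"dx":2,"dy":1.5,"dz":0,"ax":0,"ay":0,"az":0.1},
])

```text
time_s: 15.45
position: [0.5368, -0.1209, 0.2476]
eef_rot: [-0.036, 0.999, 0.0, -0.0]
wrist_force: [-0.1, -0.5, -1.4]
opening: 0.281
grip_force: 30.0
```

arm_command([
  {"dx":0,"dy":0,"dz":0,"ax":0,"ay":0,"az":0},
  {"dx":0,"dy":0,"dz":0,"ax":0,"ay":0,"az":0},
  {"dx":0,"dy":0,"dz":0,"ax":0,"ay":0,"az":0},
  {"dx":0,"dy":0,"dz":0,"ax":0,"ay":0,"az":0},
])

```text
time_s: 15.85
position: [0.5355, -0.1226, 0.2475]
eef_rot: [-0.032, 0.999, -0.0, -0.0]
wrist_force: [0.6, 0.3, -2.4]
opening: 0.281
grip_force: 30.0
```

```bash
python3 m.py .538 -.121;python3 bar.py
```

```text
[ 0.53552435 -0.12255332  0.24753634] [-3.24581369e-02  9.99473014e-01 -1.13602288e-04 -3.87435596e-04] 0.28127901799348315 [ 0.60316607  0.325135   -2.36200486]
tool y deg 93.72008674035726 z [-0.001 -0.    -1.   ]
scene knob 244 [[0.5431, -0.1317, 0.2834], [0.5468, -0.1189, 0.3025], [0.5487, -0.108, 0.3193]]
scene body 882 zmax [0.184 0.197] ((537.18359375, -120.8523178100586), 33.12854766845703)
scene wire 498 [ 0.5383 -0.1214  0.2132] [0.2052 0.2344] [ 2.65000e-01  9.64000e-01  5.38204e+02 -1.22366e+02]
top body 42 zmax [0.166 0.184] ((517.7378540039062, -102.49348449707031), 12.465415954589844)
top wire 30 [ 0.5172 -0.0962  0.216 ] [0.2096 0.2318] [  0.827   0.562 515.727 -95.988]
bar tilt -0.19833252 bar z mid 220.03009
peg 1 249 [0.6209 0.1603 0.2394] [0.1904 0.241 ]
peg -1 117 [ 0.6247 -0.1142  0.2451] [0.2406 0.2513]
[ 0.53601748 -0.12208215  0.24784037] [-0.36487166 -0.25115674 -2.22791682]
```

arm_command([
  {"dx":2,"dy":0.1,"dz":0,"ax":0,"ay":0,"az":0},
  {"dx":2,"dy":0.1,"dz":0,"ax":0,"ay":0,"az":0},
  {"dx":2,"dy":0.1,"dz":0,"ax":0,"ay":0,"az":0},
  {"dx":2,"dy":0.1,"dz":0,"ax":0,"ay":0,"az":0},
  {"dx":1.7,"dy":0.2,"dz":0,"ax":0,"ay":0,"az":0},
  {"dx":0,"dy":0,"dz":0,"ax":0,"ay":0,"az":0},
  {"dx":0,"dy":0,"dz":0,"ax":0,"ay":0,"az":0},
  {"dx":0,"dy":0,"dz":0,"ax":0,"ay":0,"az":0},
])

```text
time_s: 16.8
position: [0.6324, -0.116, 0.2477]
eef_rot: [-0.033, 0.999, -0.0, -0.0]
wrist_force: [-0.1, -0.9, -1.3]
opening: 0.28
grip_force: 30.0
```

```bash
python3 bar.py
python3 - <<'E'
from h import *
a=cap('scene')['img'][130:355,170:470]; b=cap('top')['img'][90:330,170:470]
cv2.imwrite('pics/m6.png',np.hstack([cv2.resize(a,(480,360)),cv2.resize(b,(320,360))]))
E
```

```text
bar tilt -0.18907453 bar z mid 219.3275
peg 1 246 [0.6204 0.1604 0.2394] [0.1893 0.2412]
peg -1 108 [ 0.6282 -0.1143  0.2453] [0.2411 0.2734]
[ 0.63250562 -0.1160028   0.24783235] [ 0.60451755 -0.65366628 -1.36756176]
```

View pics/m6.png

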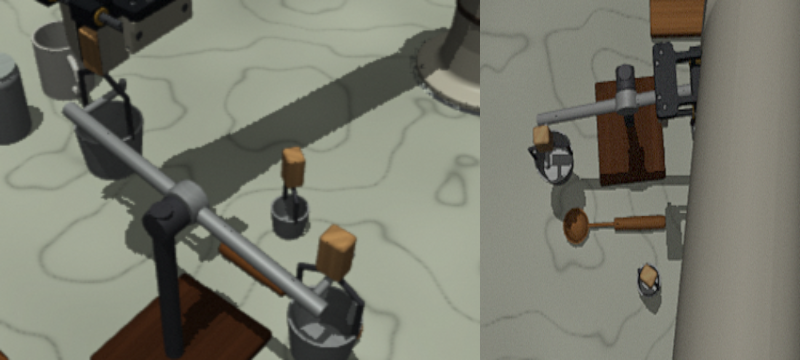

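The right peg lies inside the bail and the left pail still hangs, so I'm lowering.

arm_command([
  {"dx":0.1,"dy":0,"dz":-1,"ax":0,"ay":0,"az":0},
  {"dx":0,"dy":0,"dz":-1,"ax":0,"ay":0,"az":0},
  {"dx":0,"dy":0,"dz":-0.8,"ax":0,"ay":0,"az":0},
  {"dx":0,"dy":-0.1,"dz":-0.6,"ax":0,"ay":0,"az":0},
  {"dx":0,"dy":-0.1,"dz":-0.6,"ax":0,"ay":0,"az":0},
  {"dx":0,"dy":0,"dz":-0.6,"ax":0,"ay":0,"az":0},
  {"dx":0,"dy":0,"dz":-0.5,"ax":0,"ay":0,"az":0},
  {"dx":0,"dy":0,"dz":0,"ax":0,"ay":0,"az":0},
])

```text
time_s: 17.75
position: [0.634, -0.1182, 0.1959]
eef_rot: [-0.033, 0.999, -0.0, -0.001]
wrist_force: [-1.1, -2.7, -1.0]
opening: 0.281
grip_force: 30.0
```

arm_command([
  {"dx":0,"dy":0,"dz":-0.4,"ax":0,"ay":0,"az":0},
  {"dx":0,"dy":0,"dz":-0.2,"ax":0,"ay":0,"az":0},
  {"dx":0,"dy":0,"dz":0,"ax":0,"ay":0,"az":0},
  {"dx":0,"dy":0,"dz":0,"ax":0,"ay":0,"az":0},
  {"dx":0,"dy":0,"dz":0,"ax":0,"ay":0,"az":0},
])

```text
time_s: 18.25
position: [0.6346, -0.1177, 0.191]
eef_rot: [-0.034, 0.999, -0.0, 0.0]
wrist_force: [0.8, -2.1, 0.2]
opening: 0.282
grip_force: 30.0
```

```bash
python3 bar.py
```

```text
bar tilt 0.0062458236 bar z mid 220.1772
peg 1 239 [0.6207 0.1603 0.269 ] [0.2186 0.2705]
peg -1 54 [ 0.6397 -0.1157  0.2153] [0.211  0.2665]
[ 0.63463731 -0.11763888  0.19097901] [ 1.08605665 -3.84275496 -0.61852608]
```

Level. Releasing and rising.

arm_command([
  {"dx":0,"dy":0,"dz":0,"ax":0,"ay":0,"az":0},
  {"dx":0,"dy":0,"dz":0,"ax":0,"ay":0,"az":0},
  {"dx":0,"dy":0,"dz":0,"ax":0,"ay":0,"az":0},
  {"dx":0,"dy":0,"dz":0,"ax":0,"ay":0,"az":0},
  {"dx":0,"dy":0,"dz":0,"ax":0,"ay":0,"az":0},
  {"dx":0,"dy":0,"dz":0,"ax":0,"ay":0,"az":0},
], grip=60)

```text
time_s: 18.9
position: [0.6344, -0.1174, 0.1907]
eef_rot: [-0.034, 0.999, 0.0, -0.0]
wrist_force: [0.0, -1.0, -0.1]
opening: 0.597
grip_force: 0.0
```

arm_command([
  {"dx":0,"dy":0,"dz":0.5,"ax":0,"ay":0,"az":0},
  {"dx":0,"dy":0,"dz":1,"ax":0,"ay":0,"az":0},
  {"dx":0,"dy":0,"dz":2,"ax":0,"ay":0,"az":0},
  {"dx":0,"dy":0,"dz":3,"ax":0,"ay":0,"az":0},
  {"dx":0,"dy":0,"dz":3,"ax":0,"ay":0,"az":0},
  {"dx":0,"dy":0,"dz":0,"ax":0,"ay":0,"az":0},
  {"dx":0,"dy":0,"dz":0,"ax":0,"ay":0,"az":0},
  {"dx":0,"dy":0,"dz":0,"ax":0,"ay":0,"az":0},
])

```text
time_s: 19.7
position: [0.6339, -0.1174, 0.2851]
eef_rot: [-0.034, 0.999, 0.0, -0.001]
wrist_force: [0.5, -0.7, -0.3]
opening: 0.599
grip_force: 0.0
```

arm_command([
  {"dx":0,"dy":0,"dz":0,"ax":0,"ay":0,"az":0},
  {"dx":0,"dy":0,"dz":0,"ax":0,"ay":0,"az":0},
  {"dx":0,"dy":0,"dz":0,"ax":0,"ay":0,"az":0},
  {"dx":0,"dy":0,"dz":0,"ax":0,"ay":0,"az":0},
  {"dx":0,"dy":0,"dz":0,"ax":0,"ay":0,"az":0},
  {"dx":0,"dy":0,"dz":0,"ax":0,"ay":0,"az":0},
  {"dx":0,"dy":0,"dz":0,"ax":0,"ay":0,"az":0},
  {"dx":0,"dy":0,"dz":0,"ax":0,"ay":0,"az":0},
])

```text
time_s: 20.5
position: [0.6344, -0.1175, 0.2858]
eef_rot: [-0.034, 0.999, 0.0, 0.0]
wrist_force: [0.2, -0.4, 1.0]
opening: 0.598
grip_force: 0.0
```

```bash
for i in 1 2 3; do python3 bar.py; done
python3 - <<'E'
from h import *
c=cap('scene'); W=pts(c)
for x,y in [(.616,.161),(.634,-.118)]:
    m=(np.hypot(W[...,0]-x,W[...,1]-y)<.06)&(W[...,2]>.09)&(W[...,2]<.165); q=W[m]
    print(len(q),q[:,2].min(),cv2.minEnclosingCircle((q[:,:2]*1000).astype(np.float32)))
cv2.imwrite('pics/m7.png',c['img'])
E
```

```text
bar tilt -0.0003533715 bar z mid 219.68149
peg 1 237 [0.6211 0.1602 0.2669] [0.216  0.2686]
peg -1 164 [ 0.6348 -0.1163  0.2682] [0.2144 0.27  ]
[ 0.63442706 -0.11751097  0.28578371] [ 0.44934681 -0.06463951 -0.13558582]
bar tilt -0.0009900774 bar z mid 219.76244
peg 1 241 [0.6209 0.1599 0.2669] [0.216  0.2685]
peg -1 160 [ 0.635  -0.116   0.2681] [0.2144 0.2701]
[ 0.63441156 -0.11757134  0.28574483] [-0.06927224  0.47557288  0.64222328]
bar tilt -0.00066574273 bar z mid 219.81996
peg 1 241 [0.6213 0.1603 0.2668] [0.2167 0.2687]
peg -1 163 [ 0.6348 -0.116   0.2679] [0.2148 0.2701]
[ 0.63442772 -0.11749292  0.28575439] [ 0.17018686 -0.49782342 -0.73715027]
1874 0.10080167253860417 ((616.5778198242188, 159.57730102539062), 35.64888000488281)
1168 0.10365756157209038 ((635.2667846679688, -120.03226470947266), 36.31947326660156)
```

View pics/m7.png

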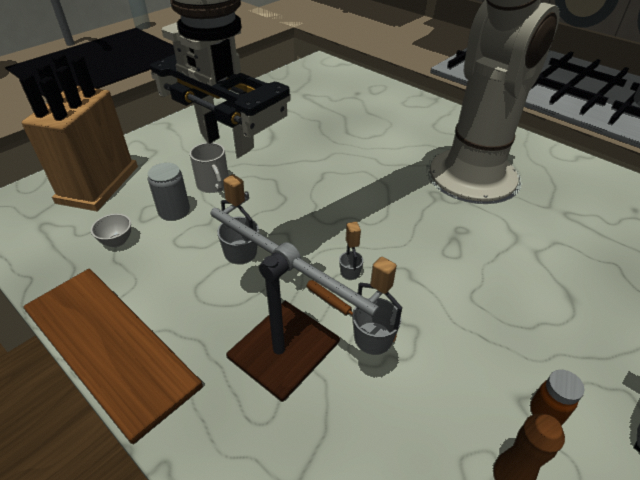

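Both pails hang at (238,240) and (376,325), the bar is level, the small pail stands at (351,264), and the gripper is clear above. Handing in.

```bash
python3 -c "
from workcell import bot; print(bot.sign_off())"
```

```text
the job is handed in; nothing more can be done
None
```

I handed the job in at about 21 s with both large pails hanging, the bar level to within about 0.001 rad, and the small pail still on the counter; the hand-in returned no verdict.

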